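Close up a tipped laboratory mill and pin it upright

TASK

The small laboratory mill has been filled and is still tipped forward with its lid open. Before you stand it up, swing the lid fully shut and turn the lock ring clockwise until its lug lines up with the locked mark, the dark bar on the lid; then swing the pot fully upright, take the locking pin from the white accessory block and put it down through the holes of the ledge and the arm below it until its flange sits on the ledge, and let go. Leave the jar, the spoon and the cup where they are.

Things in the scene. Friction and masses are not known exactly. Their poses are not given: they have to be found in the camera images.
- mill: Fixed grey cradle of a tipping mill. Origin on the bench under the pot's trunnion axis; x away from the robot at yaw 0, y left, z up; front = -x. Base plate 200 (x) x 225 (y; -95 to +130) mm, 22 high. Two cheeks at y = +-64 mm (12 thick, 50 wide in x, 150 high) carry the pot; the trunnion axis runs along y through x = 0, z = 125 mm.
- pot_centre (a point): Middle of the pot on the trunnion axis; the pot's frame: z along the pot towards its mouth, y along the trunnions. White cylinder, 100 mm diameter, z from -85 to +55 mm; its flat top (the shoulder, 88 mm wide) carries the lock ring. The lid's hinge bracket stands at the back of the shoulder: x 39 to 49 mm, 22 mm wide, up to z = 84 mm, with hinge knuckles to 95 mm.
- mill_pot (a joint): Tip of the pot about the trunnion axis, rad: 0 = upright (end stop); positive = mouth tipped towards the mill's front (-x) by this angle from vertical, up to a stop at 0.75. Stiff: stays where left, about 1 N m moves it. Raising it carries lid, ring and arm along.
- mill_lid (a joint): Opening of the steel lid, rad: 0 = shut (end stop), grows as it swings up and back, stop at 1.6. Hinge axis along y at x = 43, z = 90.5 mm of the pot's frame. Lid 57 mm diameter, middle 43 mm and tab end 84 mm in front of the hinge; shut, its flat top is at z = 96.5 mm of the pot's frame. Stiff hinge: stays where left; about 2 N at its middle pushes it shut.
- lock_ring (a joint): Turn of the lock ring about the pot's axis, rad, growing clockwise as seen looking down onto the mouth. 0 = open (lug at the lid's small dot), 1.05 = locked (lug in line with the dark bar on the shut lid); it can be turned past the mark, to a stop at 1.30. Stays where it is left, about 0.12 N m to turn.
- ring_mid (a point): Centre of the lock ring, on the pot's axis, 75.5 mm from the trunnion axis. Ring: knurled aluminium, 60 mm outside diameter, 26 mm tall (62.5 to 88.5 mm from the trunnion axis along the pot's axis), captive round the mouth. This frame's z is the pot's axis; it turns with the ring. One lug, 6 mm wide, 14 mm tall, stands out 13 mm from its upper half.
- ring_pointer (a point): Top of the outer end of the ring's single lug (the pointer), 43 mm from the pot's axis. Seen from the mouth it stands 190 degrees counter-clockwise from the pot's +x at ring value 0, 130 degrees at the locked mark.
- locked_mark (a point): Outer end of the locked mark, a dark radial bar 18 x 4 mm on the lid's top face; with the lid shut it lies 130 degrees counter-clockwise (seen from the mouth) from the pot's +x, front-left. The open mark is a 4 mm dot on the lid 60 degrees further counter-clockwise.
- lid_tab (a point): Top of the lid's thumb tab (16 mm wide, 3 mm thick), 80 mm from the hinge.
- lid_middle (a point): Middle of the lid's flat top (outer) face; z is the outward normal of the lid, x points towards its hinge.
- ledge_hole (a point): Mouth of the 13 mm hole in the fixed steel ledge, at its level top face, 138.5 mm above the bench; mill frame x = -75, y = 90 mm. Ledge 40 x 40 x 8 mm, held by an upright plate on its outer side (y 110 to 118 mm), which ends flush with the ledge's top.
- eye_hole (a point): Mouth, at the top face, of the 13 mm hole in the eye (34 x 30 x 8 mm) of a flat steel arm that is fixed to the pot's left trunnion end and reaches forward; pot's frame x = -75, y = 90 mm. When the pot is upright the eye lies 1 mm under the ledge, hole under hole.
- pin_block: Fixed white plastic accessory block, 56 (x) x 100 (y) x 42 mm high; origin at the centre of its underside. The pin stands in a hole at y = -24 mm; a spare cutter 12 mm high sits at y = +30 mm.
- lock_pin: Loose steel locking pin standing upright, about 60 g: shank 10 mm diameter, 34 mm long, tapered end; above it a flange 24 mm diameter, 5 mm thick, then a knurled grip 16 mm diameter, 26 mm tall (top 31 mm above the flange's underside). Origin: centre of the flange's underside, z up. At the start the flange rests on the block's top.
- pin_tip (a point): Lower end of the pin's shank, 34 mm below the flange's underside.
- sample_jar: Bystander: jar with white cap, 60 mm diameter, 85 mm high; origin at the centre of its foot.
- sample_spoon: Bystander: spoon 160 mm long lying on the bench; origin under its middle, x along it.
- sample_cup: Bystander: open white cup, 68 mm diameter, 60 mm high; origin at the centre of its foot.
There are look-alikes about, which are no part of the job. Of the things shaped like the lock_pin, the steel one is meant.

How it is judged:
By the outcome, as a careful person would: the job done as asked, in the order asked, and still so for the second after the job is handed in, with the robot touching nothing.
It also fails if it takes over 72 s, if anything falls off the work surface, if the arm or the gripper's body presses on something with over 40 N, if the wrist force passes 120 N, or if a joint passes its speed limit or range.

ROBOT

A 6-joint arm with a two-finger parallel gripper is mounted at the origin on the work surface. World frame = base frame: x ahead of the robot, y to its left, z up, the work surface at z = 0. Lengths are in m, angles in degrees, forces in N, time in s.
With the tool pointing down it reaches from about 0.4 to 0.825 m from the base axis. Payload 7 kg.
Tool frame: the origin (TCP) lies midway between the tips of the shut fingers; the grasp point (between the pads) lies 19 mm behind it; z points along the fingers, y is the direction in which the jaws open and shut (so a half turn about z gives the same grasp; the last joint's range is limited). The gripper opens to 88 mm and grips with 3 to 60 N. Pads are 19 mm wide; open, the fingers measure 130 mm over their backs; the gripper's body (78 mm by 193 mm) begins 47 mm behind the grasp point.
Start: joints at [88.127, 20.546, 0.682, 0, -70.136, -16.507], TCP at [0.213, 0.641, 0.227] pointing down, gripper open.
Joint ranges: [-176.03, 176.03], [-82.01, 121.73], [-58.28, 71.71], [-173.87, 95.51], [-174.79, -0.11], [-173.66, 173.66]. Speed limits (degrees/s): [136.94, 136.94, 172.46, 180, 180, 180].

INTERFACE

Orientations are given as a 3x3 rotation matrix whose columns are the frame's x, y, z axes.
In Python, from rig import robot gives the robot as it stands. Calls block until the motion is done:
- robot.goto(position, orientation): joint-space move of the TCP to a pose.
- robot.servo_line(position, ori=None, speed=0.15): straight line of the TCP; ori=None keeps the orientation; speed is the mean speed in m/s.
- robot.movej(angles): joint-space move.
- robot.move_gripper(opening): opening from 0.0 (shut) to 1.0 (fully open); the grip force is fixed at half the most; returns when the fingers have stopped.
- robot.dwell(seconds).
- robot.ik(position, orientation): joint angles nearest the present ones, or None.
- robot.grab_frame(name): name is "scene" or "top"; returns (picture, depth): 400x640x3 uint8, red, green, blue; 400x640 float32, m along the optical axis (not along the pixel's ray), 0 where there is no reading.
- robot.camera_info(name): a dict with "vfov" (degrees; the focal length in pixels is half the picture's height over the tangent of half this angle, whatever the lens; pixels are square), "cx", "cy" (the principal point, pixels), "view" (4x4, takes a point from world to camera coordinates). Camera axes: x right, y down, z forward; pixel columns grow to the right and rows downward; lengths in m; the calibration is good to about 2 mm. A picture is of the moment at which its call begins. camera_info takes no time and is no camera call.
A pose or a line that the arm cannot do raises robot.Unreachable and nothing moves.
- robot.job_done(): hands the job in, once; it reports no verdict.
Readings, each from a call of its own:
- robot.read_t(): time.
- robot.read_qpos(): joint angles.
- robot.read_qvel(): joint speeds.
- robot.read_effort(): joint torques, N m.
- robot.read_position(): TCP position.
- robot.read_tcp_rot(): TCP orientation.
- robot.read_force(): force on the tool from outside, world axes, zero at the start.
- robot.read_ft_torque(): the same for the moment, N m.
- robot.read_grip_width(): opening from 0.0 (shut) to 1.0 (fully open).
Only numpy, scipy, OpenCV 4.12 (cv2) and the standard library are available. Lean on these libraries where they do the work, as an engineer would, in place of code of your own. Each camera call takes 0.05 s, during which the arm holds its last target. There are 200 camera calls.

## Working session

There is one attempt and no reset: what is moved stays moved. The work goes in short steps, each a Python script; the robot and the scene stay as the last script left them, time stands still between calls to the robot, and variables do not carry over. Pictures are saved under pics/ and viewed, about 8 in all and at most 12, crops included, and the job is handed in when it is done.

```bash
mkdir -p pics; ls; python3 - <<'E'
from rig import robot
import cv2,numpy as np
for n in("scene","top"):
    p,d=robot.grab_frame(n); np.savez(f"pics/{n}0.npz",p=p,d=d)
    cv2.imwrite(f"pics/{n}0.png",cv2.cvtColor(p,cv2.COLOR_RGB2BGR))
    i=robot.camera_info(n); print(n,i['vfov'],i['cx'],i['cy'],np.round(i['view'],4).tolist())
E
```

```text
pics
scene 53.83661266618086 322.92488045045076 198.42917061977508 [[0.8153, 0.5789, -0.0131, -0.421], [0.4125, -0.5966, -0.6884, -0.1317], [-0.4063, 0.5558, -0.7252, 1.2937], [0.0, 0.0, 0.0, 1.0]]
top 46.55988614829326 323.35641934926724 200.83970014357936 [[-0.0025, -0.9996, -0.0283, -0.0057], [-0.9985, 0.0041, -0.0548, 0.5353], [0.0549, 0.0281, -0.9981, 1.3378], [0.0, 0.0, 0.0, 1.0]]
```

View pics/scene0.png

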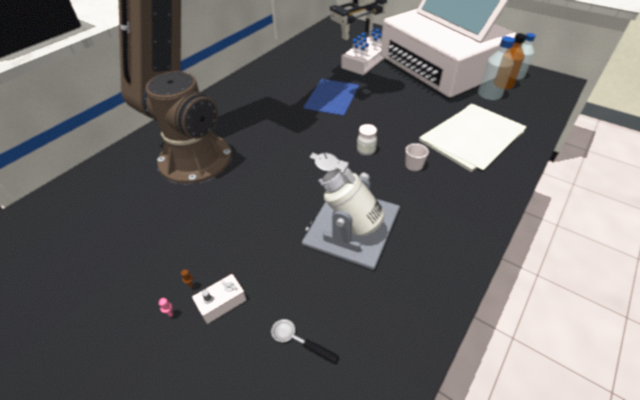

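View pics/top0.png

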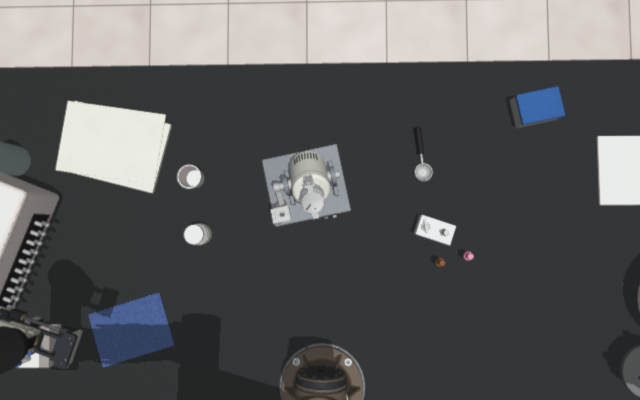

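The scene view shows the mill in the middle (pot tipped at the robot, lid open), the block with pin left-front; the top view has the mill plate at about (263..351, 146..225) and the block at (435,230). I'll enlarge crops next.

```bash
cat > h.py <<'E'
import numpy as np,cv2
from rig import robot
def cam(n):
    i=robot.camera_info(n); f=200/np.tan(np.radians(i['vfov']/2)); return f,i['cx'],i['cy'],np.array(i['view'])
def ray(n,u,v):
    f,cx,cy,V=cam(n); R=V[:3,:3]; return -R.T@V[:3,3], R.T@np.array([(u-cx)/f,(v-cy)/f,1])
def atz(n,u,v,z):
    o,r=ray(n,u,v); return o+r*(z-o[2])/r[2]
def atd(n,u,v,d):
    o,r=ray(n,u,v); return o+r*d
def proj(n,P):
    f,cx,cy,V=cam(n); c=V[:3,:3]@np.asarray(P)+V[:3,3]; return f*c[0]/c[2]+cx,f*c[1]/c[2]+cy
def tri(a,b,n1="top",n2="scene"):
    o,r=ray(n1,*a);q,s=ray(n2,*b)
    t=np.linalg.lstsq(np.c_[r,-s],q-o,rcond=None)[0]; A=o+r*t[0];B=q+s*t[1]; return (A+B)/2,np.linalg.norm(A-B)
def crop(n,u0,v0,u1,v1,k,f,p=None):
    if p is None: p=robot.grab_frame(n)[0]
    c=cv2.resize(p[v0:v1,u0:u1],None,fx=k,fy=k,interpolation=cv2.INTER_CUBIC)[:,:,::-1].copy()
    for u in range(-(-u0//10)*10,u1,10): cv2.putText(c,str(u),((u-u0)*k,8),0,.3,(0,255,255)); c[8:14,(u-u0)*k]=(0,255,255)
    for v in range(-(-v0//10)*10,v1,10): cv2.putText(c,str(v),(0,(v-v0)*k+3),0,.3,(0,255,255))
    cv2.imwrite(f,c); return c
E
python3 - <<'E'
from h import *
t=np.load('pics/top0.npz')['p'];s=np.load('pics/scene0.npz')['p']
a=crop("top",255,140,355,230,5,'pics/a.png',t);b=crop("top",405,205,485,275,4,'pics/b.png',t)
c=crop("scene",295,140,405,270,5,'pics/c.png',s)
d=crop("scene",150,255,250,330,4,'pics/d.png',s)
W=np.zeros((450+0,830,3),np.uint8);W[:450,:500]=a;W[:280,505:825]=b
cv2.imwrite('pics/ab.png',W[:,:800+0]); W=np.zeros((650,550+0,3),np.uint8)
cv2.imwrite('pics/c.png',cv2.resize(c,None,fx=.92,fy=.92))
E
```

```text
(no output)
```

View pics/ab.png

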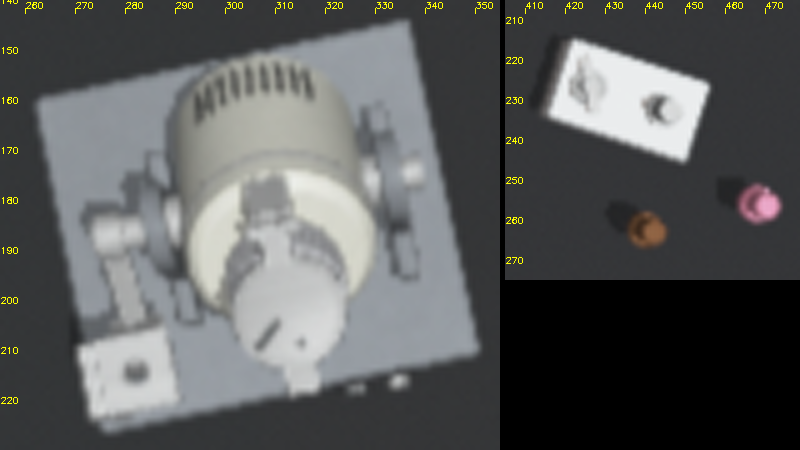

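View pics/c.png

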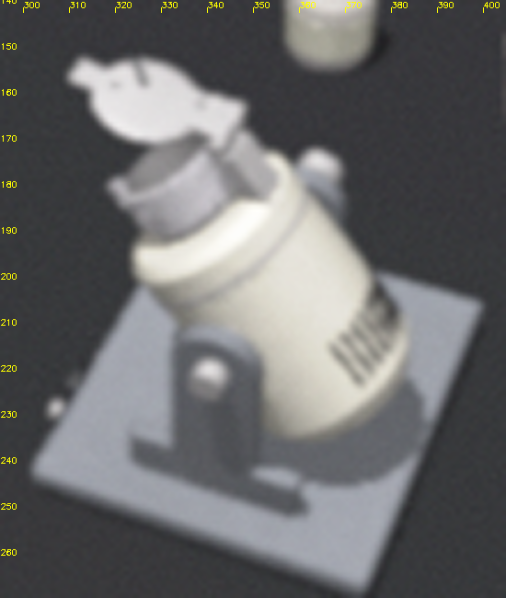

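The top crop shows plate corners at (262.4,160), (336.6,144), (350.6,210.4), ledge hole at (282,214.4), and bar/dot on the open lid. In the scene crop the lug is at (319.5,180) and the tab end at (311.3,155.7). The block and steel pin are clear in the top view. I'll fit the poses to these.

```bash
cat > fit.py <<'E'
from h import *
from scipy.optimize import least_squares
from scipy.spatial.transform import Rotation as Rt
def Rz(a): return Rt.from_euler('z',a).as_matrix()
def Ry(a): return Rt.from_euler('y',a).as_matrix()
def mill(p,P): return np.array([p[0],p[1],0])+Rz(p[2])@(np.array(P)/1e3)
def pot(p,P,th): return mill(p,np.array([0,0,125])+Ry(-th)@np.array(P,float))
def lid(p,P,th,l): # P relative to hinge, shut attitude
    return pot(p,np.array([43,0,90.5])+Ry(l)@np.array(P,float),th)
E
python3 - <<'E'
from fit import *
def pr(p):
    th,l,r=p[3:6]; a=np.radians(190)-r
    L=lambda ang,rad:[-43+rad*np.cos(ang),rad*np.sin(ang),6]
    o=[("top",mill(p,[100,130,22]),(262.4,160)),("top",mill(p,[100,-95,22]),(336.6,144)),("top",mill(p,[-100,-95,22]),(350.6,210.4)),
    ("top",mill(p,[-75,90,138.5]),(282,214.4)),("top",lid(p,[-83,0,5],th,l),(315.6,217.8)),("top",lid(p,[-43,0,6],th,l),(312.6,202.4)),
    ("scene",mill(p,[-100,-95,22]),(301.5,243)),("scene",mill(p,[100,-95,22]),(375.4,268)),("scene",mill(p,[100,130,22]),(399.8,206)),
    ("scene",lid(p,[-83,0,5],th,l),(311.3,155.7)),("scene",lid(p,[-43,0,6],th,l),(326.5,161.7)),
    ("scene",pot(p,[43*np.cos(a),43*np.sin(a),88.5],th),(319.5,180)),]
    return o
f=lambda p:np.concatenate([np.subtract(proj(n,P),m) for n,P,m in pr(p)])
s=least_squares(f,[.55,0,.1,.6,.8,0],loss='soft_l1',x_scale=[.1,.1,.1,.1,.1,.1]); print(s.x.round(4)); print(f(s.x).reshape(-1,2).round(1).tolist())
B=[((28,50),(422,214.5)),((28,-50),(456.25,226)),((-28,-50),(450.5,245.5)),((-28,50),(415.5,234.25))]
fb=lambda p:np.concatenate([np.subtract(proj("top",mill(p,[*c,42])),m) for c,m in B])
b=least_squares(fb,[.5,-.3,-.2]);print(b.x.round(4),b.fun.round(1)); print('pin',mill(b.x,[0,-24,42]),'seen pin top',atz("top",445,232,.073))
np.savez('fit.npz',m=s.x,b=b.x)
t=np.load('pics/top0.npz');x=s.x
# depth checks
for n,P in(("ledge",mill(x,[-85,80,138.5])),("lid",lid(x,[-43,0,6],x[3],x[4])),("shoulder?",pot(x,[0,0,100],x[3]))):
    u,v=proj("top",P);d=t['d'][int(round(v)),int(round(u))];print(n,P.round(3),atd("top",u,v,d).round(3))
E
```

```text
[0.5865 0.0266 0.2081 0.7008 0.8551 0.2636]
[[-1.5, -0.8], [-0.3, -1.2], [0.3, -0.5], [-0.2, -0.6], [0.2, -0.1], [-0.1, -0.6], [-0.6, -0.4], [-1.0, 0.1], [-0.2, -0.4], [-0.5, 0.0], [-0.2, -0.0], [-0.8, -0.5]]
[ 0.45   -0.326  -0.3208] [ 0.1  0.6 -0.2  0.2 -0.4 -0.4  0.5 -0.3]
pin [ 0.44238426 -0.34882561  0.042     ] seen pin top [ 0.44478487 -0.3439034   0.073     ]
ledge [0.487 0.087 0.138] [0.487 0.087 0.139]
lid [0.521 0.013 0.234] [0.521 0.013 0.236]
shoulder? [0.523 0.013 0.201] [0.522 0.012 0.236]
```

```bash
cat >> fit.py <<'E'
def ori(p,tilt,phi):
    c,s=np.cos(np.radians(phi)),np.sin(np.radians(phi))
    return Rz(p[2])@Ry(-tilt)@np.array([[-s,c,0],[c,s,0],[0,0,-1]]).T
try: D=np.load('fit.npz'); M=D['m']; B=D['b']
except Exception: pass
E
python3 - <<'E'
from fit import *
# half-pixel correction of the enlarged crop (-0.4 px): redo via shift of measured points
import re
p=M.copy()
meas=[("top",lambda p:mill(p,[100,130,22]),(262.4,160)),("top",lambda p:mill(p,[100,-95,22]),(336.6,144)),("top",lambda p:mill(p,[-100,-95,22]),(350.6,210.4)),
("top",lambda p:mill(p,[-75,90,138.5]),(282,214.4)),("top",lambda p:lid(p,[-83,0,5],p[3],p[4]),(315.6,217.8)),("top",lambda p:lid(p,[-43,0,6],p[3],p[4]),(312.6,202.4)),
("scene",lambda p:mill(p,[-100,-95,22]),(301.5,243)),("scene",lambda p:mill(p,[100,-95,22]),(375.4,268)),("scene",lambda p:mill(p,[100,130,22]),(399.8,206)),
("scene",lambda p:lid(p,[-83,0,5],p[3],p[4]),(311.3,155.7)),("scene",lambda p:lid(p,[-43,0,6],p[3],p[4]),(326.5,161.7)),
("scene",lambda p:pot(p,[43*np.cos(np.radians(190)-p[5]),43*np.sin(np.radians(190)-p[5]),88.5],p[3]),(319.5,180))]
f=lambda p:np.concatenate([np.subtract(proj(n,g(p)),np.array(m)-.4) for n,g,m in meas])
s=least_squares(f,p,loss='soft_l1');print(s.x.round(4),f(s.x).round(1)); np.savez('fit.npz',m=s.x,b=B); M=s.x
for ph in(90,-90,113,53,-67,-127):
  for t,P in((M[3],pot(M,[0,0,60],M[3])),(M[3],pot(M,[0,0,150],M[3])),(0,pot(M,[0,0,60],0)),(.27,lid(M,[-55,0,60],M[3],M[4]))):
    q=robot.ik(P,ori(M,t,ph)); print(ph,round(t,2),None if q is None else np.round(q,0))
Pn=mill(B,[0,-24,50]);
for a in(0,90,180,270): print(a,[None if q is None else np.round(q) for q in(robot.ik(Pn,ori(B,0,a)),robot.ik(mill(M,[-75,90,180]),ori(M,0,a)))])
E
```

```text
[0.5862 0.0272 0.2086 0.7013 0.8688 0.2637] [-1.3 -0.3 -0.2 -0.7  0.5  0.  -0.  -0.   0.4  0.4  0.1 -0.1 -0.2 -0.2
 -0.6  0.2  0.2 -0.1  0.  -0.1  0.3  0.  -0.4 -0.2]
90 0.7 None
90 0.7 None
90 0 [  22.   14.  -14.    0.  -62. -100.]
90 0.27 [  26.   -7.  -26.    5.  -55. -106.]
-90 0.7 None
-90 0.7 None
-90 0 [ 22.  14. -14.   0. -62.  80.]
-90 0.27 [ 26.  -7. -26.   5. -55.  74.]
113 0.7 None
113 0.7 None
113 0 [ 22.  14. -14.   0. -62. -77.]
113 0.27 [ 26.  -7. -26.   5. -55. -83.]
53 0.7 None
53 0.7 None
53 0 [  22.   14.  -14.    0.  -62. -137.]
53 0.27 [  26.   -7.  -26.    5.  -55. -143.]
-67 0.7 None
-67 0.7 None
-67 0 [ 22.  14. -14.   0. -62. 103.]
-67 0.27 [ 26.  -7. -26.   5. -55.  97.]
-127 0.7 None
-127 0.7 None
-127 0 [ 22.  14. -14.   0. -62.  43.]
-127 0.27 [ 26.  -7. -26.   5. -55.  37.]
0 [None, array([ 34.,   7., -24.,   0., -59., 158.])]
90 [array([-18.,  20., -26.,   0., -44., -90.]), array([  34.,    7.,  -24.,    0.,  -59., -112.])]
180 [array([-18.,  20., -26.,   0., -44.,  -0.]), array([ 34.,   7., -24.,   0., -59., -22.])]
270 [array([-18.,  20., -26.,   0., -44.,  90.]), array([ 34.,   7., -24.,   0., -59.,  68.])]
```

```bash
python3 - <<'E'
from fit import *
for h in(60,75,110,150):
  for ph in(113,83,53,-67,-97,-127):
    r=[t for t in np.arange(0,.75,.05) if robot.ik(pot(M,[0,0,h],M[3]),ori(M,t,ph)) is not None]
    print(h,ph,max(r,default=None), end=' | ')
  print()
t=.35
for tt in(.2,.3,.35,.4,.45,.5,.55,.6): 
  q=robot.ik(pot(M,[0,0,60],M[3]),ori(M,tt,83)); print(tt,None if q is None else np.round(q))
# sideways tilts: tool axis rotated about the pot-forward direction
for az in range(0,360,30):
  out=[]
  for inc in(.2,.4,.6,.8,1.0):
    ax=np.array([np.cos(np.radians(az)),np.sin(np.radians(az)),0]) # hand leans to direction ax (world)
    R=Rt.from_rotvec(inc*np.cross([0,0,1],ax)).as_matrix()
    ok=[a for a in range(0,360,30) if robot.ik(pot(M,[0,0,60],M[3]),R@ori([0,0,0],0,a)) is not None]
    out.append(len(ok))
  print(az,out)
E
```

```text
60 113 0.5 | 60 83 0.5 | 60 53 0.5 | 60 -67 0.5 | 60 -97 0.5 | 60 -127 0.5 | 
75 113 0.55 | 75 83 0.55 | 75 53 0.55 | 75 -67 0.55 | 75 -97 0.55 | 75 -127 0.55 | 
110 113 0.55 | 110 83 0.55 | 110 53 0.55 | 110 -67 0.55 | 110 -97 0.55 | 110 -127 0.55 | 
150 113 0.6000000000000001 | 150 83 0.6000000000000001 | 150 53 0.6000000000000001 | 150 -67 0.6000000000000001 | 150 -97 0.6000000000000001 | 150 -127 0.6000000000000001 | 
0.2 [  24.    5.  -30.    3.  -44. -112.]
0.3 [  25.    2.  -36.    7.  -35. -115.]
0.35 [  26.    0.  -40.    9.  -31. -118.]
0.4 [  26.   -1.  -43.   12.  -26. -121.]
0.45 [  26.   -2.  -48.   17.  -21. -126.]
0.5 [  25.   -4.  -53.   26.  -14. -134.]
0.55 None
0.6 None
0 [12, 12, 12, 12, 12]
30 [11, 11, 11, 11, 11]
60 [11, 11, 12, 12, 12]
90 [11, 12, 11, 11, 12]
120 [12, 11, 12, 11, 12]
150 [12, 11, 0, 0, 0]
180 [11, 12, 0, 0, 11]
210 [12, 12, 11, 12, 12]
240 [12, 11, 12, 12, 11]
270 [12, 11, 12, 11, 11]
300 [12, 11, 11, 12, 12]
330 [12, 12, 11, 11, 11]
```

```bash
python3 - <<'E'
from fit import *
th=M[3]
def O(phi,e,s): # tool tilt th+e forward, leaned s sideways (about pot x)
    return Rz(M[2])@Ry(-(th+e))@Rt.from_euler('x',s).as_matrix()@ori([0,0,0],0,phi)
for h in(60,64,120):
  print('h',h)
  for s in np.radians([-20,-15,-12,-9,-6,-3,0,3,6,9,12,15,20]):
    print(round(np.degrees(s)),[(round(np.degrees(e)),sum(robot.ik(pot(M,[0,0,h],th),O(ph,e,s)) is not None for ph in(113,83,53,-67,-97,-127))) for e in np.radians([-12,-8,-4,0,4,8,12])])
for s in(.2,-.2): 
  for ph in(113,83,53,-67,-97,-127):
    q=robot.ik(pot(M,[0,0,62],th),O(ph,0,s)); print(s,ph,None if q is None else np.round(q))
E
```

```text
h 60
-20 [(-12, 0), (-8, 0), (-4, 0), (0, 0), (4, 0), (8, 6), (12, 6)]
-15 [(-12, 0), (-8, 0), (-4, 0), (0, 0), (4, 0), (8, 0), (12, 0)]
-12 [(-12, 0), (-8, 0), (-4, 0), (0, 0), (4, 0), (8, 0), (12, 0)]
-9 [(-12, 0), (-8, 0), (-4, 0), (0, 0), (4, 0), (8, 0), (12, 0)]
-6 [(-12, 0), (-8, 0), (-4, 0), (0, 0), (4, 0), (8, 0), (12, 0)]Traceback (most recent call last):
  File "<stdin>", line 8, in <module>
  File "<stdin>", line 8, in <genexpr>
ValueError: time passes only in moves, steps and waits
```

```bash
python3 - <<'E'
from fit import *
th=M[3];T=.2
def tcp(l,ex=0): return lid(M,[-58,0,6+ex+9.5*np.sin(abs(T-(th-l)))],th,l)
R=ori(M,T,113)
robot.move_gripper(0.0)
robot.goto(lid(M,[-58,0,50],th,.87),R); print(robot.read_t(),robot.read_force().round(1))
for l in(.93,.75,.6,.45,.3,.2,.12,.06,.02,-.01,-.03,-.05,-.07):
    robot.servo_line(tcp(l),R,speed=.12)
    F=np.array(robot.read_force()); print(l,round(robot.read_t(),2),F.round(1),(np.array(robot.read_position())-tcp(l)).round(4))
    if l<.1 and np.linalg.norm(F)>14: break
robot.servo_line(np.array(robot.read_position())+[-.03,0,.08],R,speed=.2)
p=robot.grab_frame("top")[0];crop("top",265,160,345,235,7,'pics/l1.png',p)
s=robot.grab_frame("scene")[0];crop("scene",295,140,385,240,6,'pics/l1s.png',s);print(robot.read_t())
E
```

```text
4.0 [0.4 0.4 0.7]
0.93 4.46 [-0.9  0.1  0.3] [0.0003 0.0003 0.0002]
0.75 4.71 [ 0.5 -1.2  0.2] [0.0001 0.0001 0.0004]
0.6 4.96 [ 0.1  0.1 -0.1] [ 0.0001 -0.      0.0004]
0.45 5.21 [ 0.   0.3 -0.6] [-0.0001 -0.      0.0001]
0.3 5.46 [-0.   0.2 -0.4] [-0.0001 -0.      0.    ]
0.2 5.71 [-0.   0.6  0.5] [-0.     -0.     -0.0002]
0.12 5.96 [0.  0.4 1.2] [-0.      0.     -0.0002]
0.06 6.21 [-0.5  0.2  0.2] [ 0.      0.     -0.0002]
0.02 6.46 [-3.6 -1.   4.3] [ 0.     -0.      0.0003]
-0.01 6.71 [-11.6   0.8  14.5] [-0.0003 -0.0002  0.0012]
7.3917
```

View pics/l1s.png

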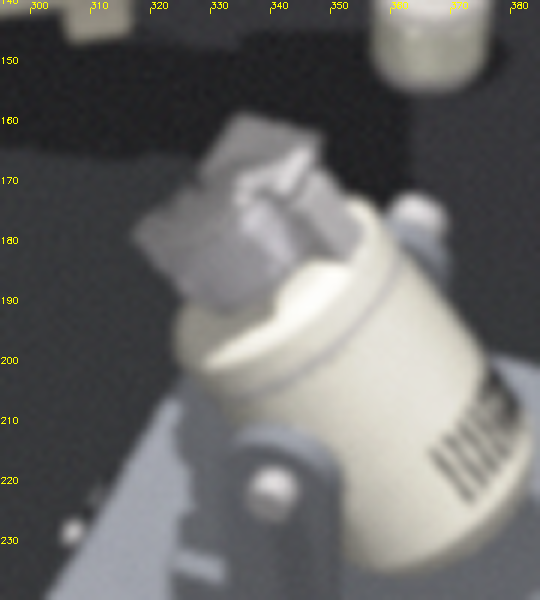

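The shadowed scene crop shows the lid lying on the ring (tab end near (317,180)), and the push met a firm stop at 0. Next I grip and turn the ring.

```bash
cat >> fit.py <<'E'
def ringpose(phi,back=0,T=.5,th=None,deep=.014):
    R=ori(M,T,phi); return pot(M,[0,0,76],M[3] if th is None else th)+R[:,2]*(deep-back),R
E
python3 - <<'E'
from fit import *
th=M[3]
for r in(0,.13,.26): 
    a=np.radians(190)-r; print(r,np.round(proj("scene",pot(M,[43*np.cos(a),43*np.sin(a),88.5],th)),1))
st=lambda s:print(s,round(robot.read_t(),2),np.round(robot.read_force(),1),np.round(robot.read_ft_torque(),2),round(robot.read_grip_width(),3),np.round(robot.read_qpos(),0))
a0,a1=-68,-113
robot.move_gripper(1.0)
robot.goto(*ringpose(a0,.065)); st('above')
P,R=ringpose(a0); robot.servo_line(P,R,speed=.08); st('down')
robot.move_gripper(0.45); st('grip')
for a in np.linspace(a0,a1,6)[1:]:
    robot.goto(*ringpose(a)); st(round(a))
robot.move_gripper(1.0)
P,R=ringpose(a1,.06); robot.servo_line(P,R,speed=.12)
robot.movej(np.array(robot.read_qpos())+[-35,0,0,0,0,0]); st('away')
for n in("top","scene"):
    p,d=robot.grab_frame(n); np.savez(f"pics/{n}1.npz",p=p,d=d)
a=crop("top",270,165,340,235,7,'pics/x.png',np.load('pics/top1.npz')['p'])
b=crop("scene",300,145,350,215,7,'pics/x.png',np.load('pics/scene1.npz')['p'])
W=np.zeros((490,490+350,3),np.uint8);W[:,:490]=a;W[:,490:]=b;cv2.imwrite('pics/r1.png',cv2.resize(W,None,fx=.95,fy=.95))
E
```

```text
0 [317.  182.2]
0.13 [317.8 180.9]
0.26 [318.7 179.4]
above 11.28 [ 0.3 -0.1 -0.5] [-0.34  1.5  -0.03] 1.0 [ 28. -12. -48.  17. -27.  82.]
down 12.25 [-0.2  0.2  0.5] [-0.37  1.46 -0.03] 1.003 [ 25.  -4. -53.  26. -14.  75.]
grip 12.82 [-11.9  10.7   4.5] [2.8  4.38 1.88] 0.688 [ 25.  -4. -53.  26. -14.  75.]
-77 13.1 [-10.7   9.2   3.4] [3.02 4.43 2.15] 0.686 [ 25.  -4. -53.  26. -14.  66.]
-86 13.38 [-9.7  8.7  2.7] [3.11 4.35 2.24] 0.68 [ 25.  -4. -53.  26. -14.  57.]
-95 13.65 [-6.5  7.7  2.1] [3.   3.91 2.19] 0.681 [ 25.  -4. -53.  26. -14.  48.]
-104 13.93 [-5.3  5.8 -0.1] [2.76 3.36 2.03] 0.684 [ 25.  -4. -53.  26. -14.  39.]
-113 14.2 [-3.7  6.1 -1.9] [2.78 2.87 2.  ] 0.685 [ 25.  -4. -53.  26. -14.  30.]
away 16.72 [ 0.8  0.4 -0.6] [0.61 1.43 0.07] 0.999 [ -7. -11. -48.  18. -26.  37.]
```

View pics/r1.png

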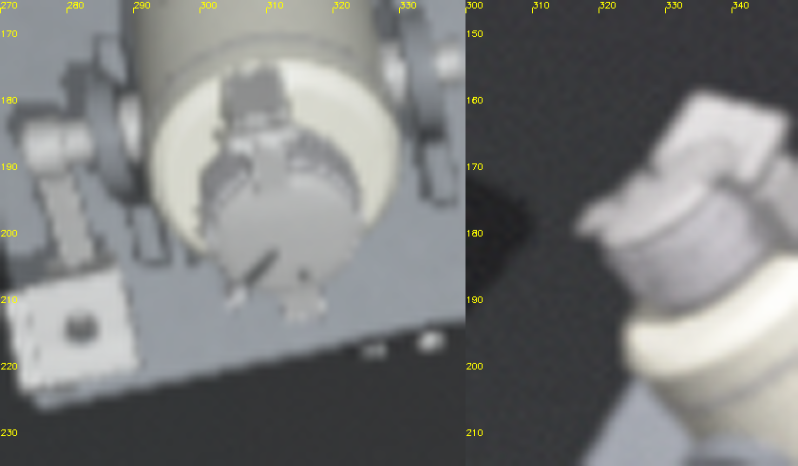

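The picture shows the lid shut, the bar running (278,252)→(245,283) in the crop, and the lug end at about (237,297), close to in line. I'll compute the angles and make a tight enlargement with predicted lug lines overlaid.

```bash
python3 - <<'E'
from fit import *
def px(x,y): return 270+(x+.5)/6.65-.5,165+(y+.5)/6.65-.5
th=M[3]
def inpot(u,v,z):
    o,r=ray("top",u,v); A=(Rz(M[2])@Ry(-th)).T
    o=A@(o-np.array([M[0],M[1],.125]));r=A@r; return (o+r*(z/1e3-o[2])/r[2])*1e3
for nm,p,z in(("bar in",(278,252),96.5),("bar out",(245,283),96.5),("lug end",(236,298),88.5),("tab end",(305,316),95),("dot",(304,275),96.5)):
    q=inpot(*px(*p),z);print(nm,q.round(1),round(np.degrees(np.arctan2(q[1],q[0]))%360,1),round(np.hypot(q[0],q[1]),1))
t=np.load('pics/top1.npz')['p']
k=20;u0,v0,u1,v1=295,190,325,216
c=cv2.resize(t[v0:v1,u0:u1],None,fx=k,fy=k,interpolation=cv2.INTER_CUBIC)[:,:,::-1].copy()
c=cv2.convertScaleAbs(c,alpha=1.2)
w=lambda P:tuple(int(round((a+.5-b)*k)) for a,b in zip(proj("top",P),(u0,v0)))
for a,col in((124,(255,0,0)),(130,(0,255,0)),(136,(0,0,255))):
    a=np.radians(a)
    e=np.array([np.cos(a),np.sin(a)])
    cv2.line(c,w(pot(M,[*(e*43),88.5],th)),w(pot(M,[*(e*52),88.5],th)),col,1)
    cv2.line(c,w(pot(M,[*(e*4),96.5],th)),w(pot(M,[*(e*9),96.5],th)),col,1)
cv2.imwrite('pics/r2.png',c)
E
```

```text
bar in [-4.2  4.1 96.5] 135.7 5.8
bar out [-15.3  19.1  96.5] 128.6 24.5
lug end [-27.5  24.5  88.5] 138.3 36.8
tab end [-38.1  -0.   95. ] 180.0 38.1
dot [-17.5  -3.5  96.5] 191.2 17.8
```

View pics/r2.png

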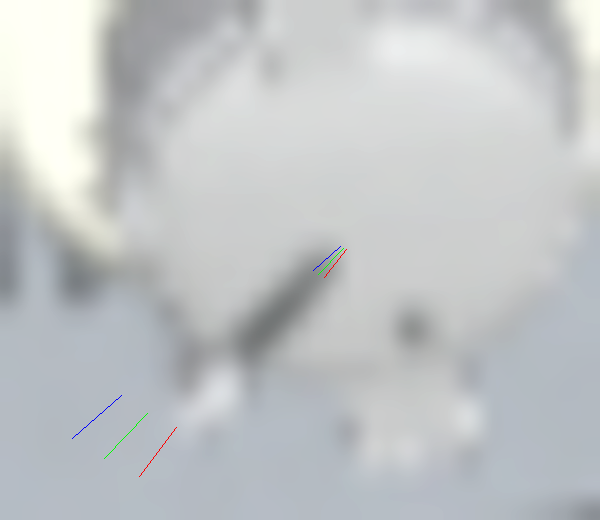

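The overlay (red = 136°, green = 130°, blue = 124°) shows the lug's top centred near (208,398), just past the red line. That puts it at about 138°, so the ring is roughly 7.5° short. I'll regrip and add that.

```bash
cat > turn.py <<'E'
from fit import *
def st(s): print(s,round(robot.read_t(),2),np.round(robot.read_force(),1),np.round(robot.read_ft_torque(),2),round(robot.read_grip_width(),3))
def turn(a0,a1,away=True):
    robot.move_gripper(1.0)
    robot.goto(*ringpose(a0,.06))
    P,R=ringpose(a0); robot.servo_line(P,R,speed=.1)
    robot.move_gripper(.45); robot.goto(*ringpose(a1)); st('turned')
    robot.move_gripper(1.0)
    P,R=ringpose(a1,.06); robot.servo_line(P,R,speed=.15)
    if away: robot.movej(np.array(robot.read_qpos())+[-30,0,0,0,0,0])
    st('away')
def look(f):
    t=robot.grab_frame("top")[0]; th=M[3]; k=20;u0,v0,u1,v1=295,190,325,216
    c=cv2.resize(t[v0:v1,u0:u1],None,fx=k,fy=k,interpolation=cv2.INTER_CUBIC)[:,:,::-1].copy()
    w=lambda P:tuple(int(round((a+.5-b)*k)) for a,b in zip(proj("top",P),(u0,v0)))
    for a,col in((124,(255,0,0)),(130,(0,255,0)),(136,(0,0,255))):
        e=np.array([np.cos(np.radians(a)),np.sin(np.radians(a))])
        cv2.line(c,w(pot(M,[*(e*40),88.5],th)),w(pot(M,[*(e*50),88.5],th)),col,1)
    cv2.imwrite(f,c)
E
python3 - <<'E'
from turn import *
turn(-84,-91.5); look('pics/r3.png')
E
```

```text
turned 19.8 [-8.   6.8  3.2] [2.68 3.7  1.9 ] 0.669
away 22.09 [ 0.7 -0.5 -0.3] [0.56 1.49 0.02] 1.002
```

View pics/r3.png

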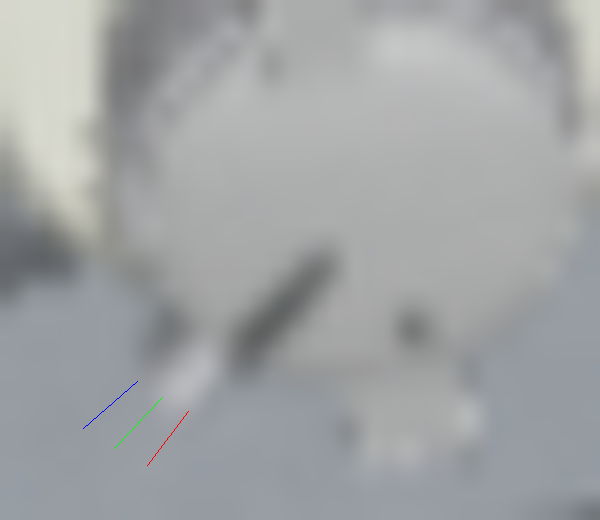

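The lug now centres near (188,382), about 2–3° short of the bar's line. I'll regrip, add a bit, then raise the pot with the same grip.

```bash
cat > up.py <<'E'
from turn import *
a0,a1=-114,-117.5
robot.goto(*ringpose(a0,.06))
P,R=ringpose(a0); robot.servo_line(P,R,speed=.1)
robot.move_gripper(.45); robot.goto(*ringpose(a1)); st('turned')
th0=M[3]; ex=Rz(M[2])[:,0]
for th in list(np.linspace(th0,0,9)[1:])+[-.015,-.03,-.045,-.06]:
    robot.goto(*ringpose(a1,0,th-.2,th)); F=np.array(robot.read_force()); print(round(th,3),round(robot.read_t(),2),F.round(1),'Fx',round(F@ex,1))
    if np.linalg.norm(F)>75 or (th<.03 and F@ex<-45): break
robot.move_gripper(1.0); st('rel')
P,R=ringpose(a1,.07,th-.2,th); robot.servo_line(P,R,speed=.15)
robot.movej(np.array(robot.read_qpos())+[-35,0,0,0,0,0]); st('away')
for n in("top","scene"):
    p,d=robot.grab_frame(n); np.savez(f"pics/{n}2.npz",p=p,d=d)
a=crop("top",265,150,345,235,7,'pics/x.png',np.load('pics/top2.npz')['p'])
b=crop("scene",310,130,345+10,215,7,'pics/x.png',np.load('pics/scene2.npz')['p'])
cv2.imwrite('pics/u1.png',cv2.resize(np.hstack([a,b]),None,fx=.9,fy=.9))
E
python3 up.py
```

```text
turned 24.74 [-4.6  2.6  2.7] [1.44 2.24 1.05] 0.689
0.614 25.07 [-7.  -4.6  5.7] Fx -7.8
0.526 25.35 [-8.9 -2.9  7.3] Fx -9.3
0.438 25.61 [-8.5 -3.   8.4] Fx -8.9
0.351 25.86 [-8.5 -3.2  8. ] Fx -9.0
0.263 26.11 [-9.4 -4.1  7.8] Fx -10.0
0.175 26.36 [-8.  -2.3  7.4] Fx -8.3
0.088 26.61 [-6.9 -3.5  7.3] Fx -7.5
0.0 26.86 [-7.2 -4.6  5.1] Fx -8.0
-0.015 27.11 [-8.3 -4.8  3.3] Fx -9.1
-0.03 27.36 [-8.3 -5.4  3.3] Fx -9.2
-0.045 27.61 [-8.8 -4.8  3.9] Fx -9.6
-0.06 27.86 [-9.2 -6.4  3.9] Fx -10.3
rel 28.56 [-0.1 -1.2  1.2] [ 0.13 -0.85  0.03] 1.001
away 30.55 [ 0.8 -0.   0.1] [-0.32 -0.81 -0.03] 1.002
```

View pics/u1.png

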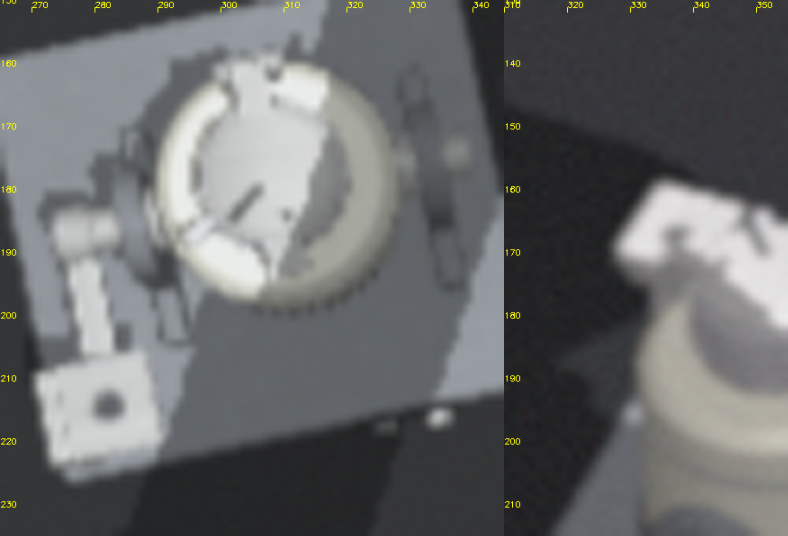

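The top view shows the pot about upright. Bar (260,187)→(232,220), lug around (200,231), which looks slightly past the bar now. I'll measure the lid tilt by depth and the lug angle numerically.

```bash
python3 - <<'E'
from fit import *
for n in("top","scene"):
    d=np.load(f'pics/{n}2.npz')['d']; d0=d
    pts=[]
    for u in range(290,350):
        for v in range(140,200):
            if d[v,u]>0:
                P=atd(n,u,v,d[v,u]); q=(Rz(M[2]).T@(P-[M[0],M[1],0]))*1e3
                if q[2]>210 and np.hypot(q[0],q[1])<25: pts.append(q)
    pts=np.array(pts); c=pts.mean(0); nrm=np.linalg.svd(pts-c)[2][2]; nrm*=np.sign(nrm[2]); r=(pts-c)@nrm
    print(n,len(pts),c.round(1),'tilt fwd',round(np.arctan2(-nrm[0],nrm[2]),3),'side',round(nrm[1],3),'rms',r.std().round(2))
    al=[]
    # outline of everything at lid/lug height
    for u in range(280,350):
        for v in range(140,210):
            if d[v,u]>0:
                q=(Rz(M[2]).T@(atd(n,u,v,d[v,u])-[M[0],M[1],0]))*1e3
                if q[2]>190 : al.append([*q,u,v])
    al=np.array(al); rr=np.hypot(al[:,0],al[:,1]); s=al[(rr>33)&(al[:,1]>8)]
    print(s.round(0).tolist())
t=np.load('pics/top2.npz')['p'];k=16;u0,v0,u1,v1=282,158,322,195
cv2.imwrite('pics/u2.png',cv2.convertScaleAbs(cv2.resize(t[v0:v1,u0:u1],None,fx=k,fy=k,interpolation=cv2.INTER_CUBIC)[:,:,::-1],alpha=.9))
E
```

```text
Traceback (most recent call last):
  File "h.py", line 10, in atd
    o,r=ray(n,u,v); return o+r*d
        ~~~^^^^^^^
  File "h.py", line 6, in ray
    f,cx,cy,V=cam(n); R=V[:3,:3]; return -R.T@V[:3,3], R.T@np.array([(u-cx)/f,(v-cy)/f,1])
              ~~~^^^
  File "h.py", line 4, in cam
    i=robot.camera_info(n); f=200/np.tan(np.radians(i['vfov']/2)); return f,i['cx'],i['cy'],np.array(i['view'])
ValueError: time passes only in moves, steps and waits
```

```bash
sed -i 's/^def cam/import functools\n@functools.lru_cache(None)\ndef cam/' h.py; cat > meas.py <<'E'
from fit import *
import sys
k0=sys.argv[1]
for n in("top","scene"):
    d=np.load(f'pics/{n}{k0}.npz')['d']; v,u=np.mgrid[130:215,275:355]; u=u.ravel();v=v.ravel(); d=d[v,u]
    f,cx,cy,V=cam(n); R=V[:3,:3]; C=np.c_[(u-cx)/f,(v-cy)/f,np.ones(len(u))]*d[:,None]
    q=((C-V[:3,3])@R-[M[0],M[1],0])@Rz(M[2])*1e3; q=q[d>0]
    a=q[(q[:,2]>212)&(np.hypot(q[:,0],q[:,1])<25)]; c=a.mean(0); nr=np.linalg.svd(a-c)[2][2]; nr*=np.sign(nr[2])
    print(n,len(a),c.round(1),'tilt fwd',round(np.arctan2(-nr[0],nr[2]),3),'side',nr[1].round(3),'rms',((a-c)@nr).std().round(2))
    rr=np.hypot(q[:,0],q[:,1]); s=q[(q[:,2]>198)&(rr>33)&(q[:,1]>6)]; print(s.round(0).astype(int).tolist())
t=np.load(f'pics/top{k0}.npz')['p'];k=16;u0,v0,u1,v1=282,158,322,195
cv2.imwrite(f'pics/u{k0}.png',cv2.convertScaleAbs(cv2.resize(t[v0:v1,u0:u1],None,fx=k,fy=k,interpolation=cv2.INTER_CUBIC)[:,:,::-1],alpha=.9))
E
python3 meas.py 2
```

```text
top 318 [-1.000e-01 -1.000e-01  2.206e+02] tilt fwd 0.03 side 0.01 rms 2.22
[[46, 9, 213], [43, 11, 219], [42, 9, 219], [42, 6, 219], [40, 12, 223], [40, 9, 219], [39, 7, 221], [38, 10, 219], [37, 7, 219], [37, 9, 203], [-16, 32, 212], [-16, 30, 210], [-17, 37, 210], [-17, 35, 210], [-18, 32, 212], [-19, 30, 213], [-19, 28, 210], [-19, 38, 209], [-20, 35, 214], [-20, 33, 209], [-21, 31, 206], [-23, 36, 214], [-22, 34, 200], [-34, 7, 216], [-39, 6, 214], [-42, 7, 214]]
scene 156 [ -7.7  -4.9 221.1] tilt fwd -0.037 side -0.038 rms 1.77
[[-24, 37, 211], [-21, 37, 212], [-19, 37, 213], [-22, 32, 212], [-20, 35, 211], [-17, 33, 213], [-26, 21, 217], [-43, 7, 220], [-43, 7, 216], [-40, 6, 218], [-38, 6, 219], [-36, 8, 218], [-33, 8, 219]]
```

View pics/u2.png

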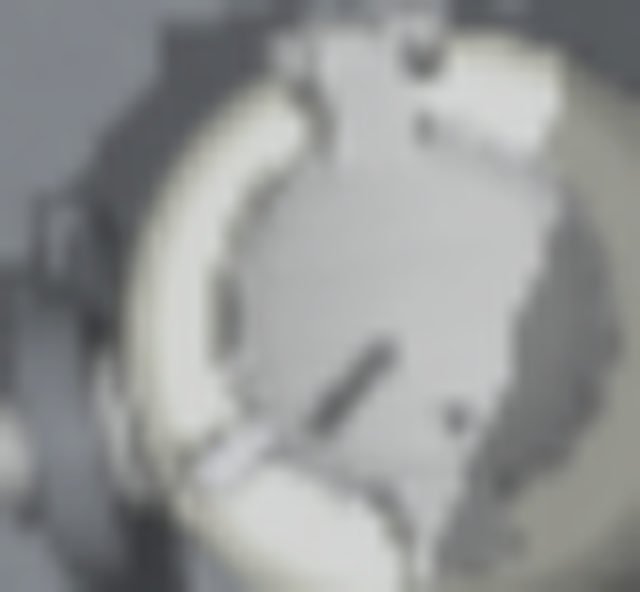

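Upright, the lug's depth points (about (-20,34) mm) give 120°, some 10° past the mark. I'll apply the same depth measure offline to the tipped frames to see which earlier estimate was biased.

```bash
cat > meas2.py <<'E'
from fit import *
def lugang(k0,th,verbose=1):
  out=[]
  for n in("top","scene"):
    d=np.load(f'pics/{n}{k0}.npz')['d']; v,u=np.mgrid[130:235,275:355]; u=u.ravel();v=v.ravel(); d=d[v,u]
    f,cx,cy,V=cam(n); R=V[:3,:3]; C=np.c_[(u-cx)/f,(v-cy)/f,np.ones(len(u))]*d[:,None]
    q=((C-V[:3,3])@R-[M[0],M[1],.125])@Rz(M[2])@Ry(-th)*1e3; q=q[d>0]
    rr=np.hypot(q[:,0],q[:,1]); s=q[(abs(q[:,2]-86)<7)&(rr>32)&(rr<47)]; an=np.degrees(np.arctan2(s[:,1],s[:,0]))%360
    w=(an>95)&(an<160); a=q[(abs(q[:,2]-96.5)<7)&(rr<25)]; G=np.linalg.lstsq(np.c_[a[:,:2],np.ones(len(a))],a[:,2],rcond=None)[0]
    print(k0,n,'lug pts',w.sum(),np.sort(an[w]).round(0).tolist(),'median',np.median(an[w]).round(1),'mean r',np.hypot(s[w,0],s[w,1]).mean().round(1),'lid slope x,y,z0',G.round(3))
    tab=q[(abs(q[:,2]-95)<7)&(rr>32)&(q[:,0]<0)]; t=np.degrees(np.arctan2(tab[:,1],tab[:,0]))%360; print('  tab min x',tab[:,0].min().round(1))
if __name__=="__main__":
    lugang(1,M[3]); lugang(2,0)
    for nm,p,z in(("bar in",(390,350),96.5),("bar out",(318,425),96.5),("lug mid",(232,458),88.5),("lug end",(195,476),88.5),("dot",(455,415),96.5)):
        P=(atz("top",282+(p[0]+.5)/16-.5,158+(p[1]+.5)/16-.5,.125+z/1e3)-[M[0],M[1],0])@Rz(M[2])*1e3
        print(nm,P.round(1),round(np.degrees(np.arctan2(P[1],P[0])),1))
E
python3 meas2.py
```

```text
1 top lug pts 10 [135.0, 137.0, 137.0, 138.0, 138.0, 138.0, 141.0, 141.0, 144.0, 146.0] median 138.2 mean r 37.3 lid slope x,y,z0 [1.0000e-03 7.0000e-03 9.5407e+01]
  tab min x -39.7
1 scene lug pts 0 [] median nan mean r nan lid slope x,y,z0 [-4.2000e-02  6.7000e-02  9.7311e+01]
  tab min x -318.4
2 top lug pts 14 [114.0, 115.0, 116.0, 116.0, 117.0, 119.0, 119.0, 120.0, 122.0, 122.0, 122.0, 124.0, 125.0, 158.0] median 119.6 mean r 37.2 lid slope x,y,z0 [ 2.7000e-02 -5.0000e-03  9.5612e+01]
  tab min x -42.8
2 scene lug pts 7 [117.0, 118.0, 120.0, 120.0, 123.0, 124.0, 141.0] median 120.5 mean r 39.8 lid slope x,y,z0 [-1.0000e-02  1.9000e-02  9.6353e+01]
  tab min x -45.3
bar in [ -8.3   4.3 221.5] 152.4
bar out [-17.3  17.6 221.5] 134.5
lug mid [-18.7  32.2 213.5] 120.1
lug end [-20.2  38.5 213.5] 117.7
dot [-20.3  -3.4 221.5] -170.5
  return _methods._mean(a, axis=axis, dtype=dtype,
  ret = ret.dtype.type(ret / rcount)
meas2.py:10: RuntimeWarning: Mean of empty slice.
  print(k0,n,'lug pts',w.sum(),np.sort(an[w]).round(0).tolist(),'median',np.median(an[w]).round(1),'mean r',np.hypot(s[w,0],s[w,1]).mean().round(1),'lid slope x,y,z0',G.round(3))
```

The depth measure agrees in both states: the ring was near 132° before the lift, and the friction grip dragged it about 9° too far while raising. To mend this in the right order I'll do four things:
- Push the pot forward again from behind the hinge bracket.
- Set the ring back to the mark.
- Check it.
- Raise the pot by pushing its lower back, without touching the ring.

Reach check first.

```bash
cat > plan.py <<'E'
from turn import *
def tipP(th,gap=0,up=0): # finger behind the hinge bracket
    return pot(M,[49+9.5+gap,0,70+up],th),ori(M,th,-90)
TB=-.6
def upP(th,gap=0,up=0): # finger behind pot's lower back; front face of finger near tip touches pot x=50
    R=ori(M,TB,-90); c=pot(M,[50,0,-62],th); fx=Rz(M[2])@np.array([np.cos(-TB),0,-np.sin(-TB)]) # tool side direction
    ex=Rz(M[2])[:,0]
    return c+ex*(9.5/np.cos(TB)+gap)+np.array([0,0,-.0])*1+np.array([0,0,up]) if False else c+ex*(.0115+gap)+np.array([0,0,-.008+up]),R
E
python3 - <<'E'
from plan import *
for th in(0,.2,.45): q=robot.ik(*tipP(th)); print('tip',th,None if q is None else np.round(q))
print(robot.ik(*tipP(0,.02,.05)) is not None)
for th in(0,.25,.5): 
    P,R=upP(th); q=robot.ik(P,R); print('up',th,P.round(3),None if q is None else np.round(q))
P,R=upP(.5,.04,.08); print(P,robot.ik(P,R))
for ph in(-60,-90): q=robot.ik(*ringpose(ph,0,.42,.42)); print(ph,None if q is None else np.round(q)); print(robot.ik(*ringpose(ph,.06,.42,.42)) is not None)
E
```

```text
tip 0 [ 21.  19.  -6.   0. -65.  81.]
tip 0.2 [ 22.  11. -18.   3. -50.  78.]
tip 0.45 [ 25.   1. -36.  11. -29.  68.]
True
up 0 [0.646 0.04  0.055] [ 18.  47.  17.  -4. -94.  84.]
up 0.25 [0.66  0.043 0.069] [ 18.  48.  21.  -4. -97.  84.]
up 0.5 [0.669 0.045 0.087] [  18.   48.   23.   -4. -100.   84.]
[0.70855547 0.05310325 0.16656116] [  18.02914558   48.90189385   35.97675926   -3.67832433 -111.26199755
   83.64194388]
-60 [ 26.  -1. -42.  13. -26.  96.]
True
-90 [ 26.  -1. -42.  13. -26.  66.]
True
```

```bash
cat > fix.py <<'E'
from plan import *
ex=Rz(M[2])[:,0]
robot.move_gripper(0.0)
robot.goto(*tipP(0,12,60)); P,R=tipP(0,12); robot.servo_line(P,R,speed=.15); st('behind')
for th in(0,.09,.18,.27,.36,.44):
    robot.goto(*tipP(th)); print(th,np.round(robot.read_force(),1))
TH=.44
robot.goto(*tipP(TH,15)); P,R=tipP(TH,15,60); robot.servo_line(P,R,speed=.2)
robot.move_gripper(1.0)
a0,a1=-80,-69
robot.goto(*ringpose(a0,.06,TH-.02,TH)); P,R=ringpose(a0,0,TH-.02,TH); robot.servo_line(P,R,speed=.1)
robot.move_gripper(.45); robot.goto(*ringpose(a1,0,TH-.02,TH)); st('turned')
robot.move_gripper(1.0)
P,R=ringpose(a1,.06,TH-.02,TH); robot.servo_line(P,R,speed=.15)
robot.movej(np.array(robot.read_qpos())+[-32,0,0,0,0,0]); st('away')
for n in("top","scene"):
    p,d=robot.grab_frame(n); np.savez(f"pics/{n}3.npz",p=p,d=d)
import meas2
for t in(.40,.44): meas2.lugang(3,t)
crop("top",275,155,345,225,8,'pics/f3.png',np.load('pics/top3.npz')['p'])
E
python3 fix.py 2>&1 | grep -v Warn
```

```text
behind 34.08 [-0.  -0.   1.7] [-0.04 -0.07 -0.03] 0.002
0 [ 0.9 -0.   0.5]
0.09 [1.  0.7 1.3]
0.18 [ 4.3  1.3 -1.3]
0.27 [4.4 1.1 0.1]
0.36 [3.  2.4 3.2]
0.44 [3.7 2.4 5.6]
turned 39.63 [-18.9  20.6   7.1] [7.04 7.36 4.08] 0.783
away 41.89 [ 0.2  0.4 -0.2] [ 0.5   1.16 -0.03] 1.006
3 top lug pts 6 [125.0, 128.0, 128.0, 130.0, 133.0, 134.0] median 129.2 mean r 34.8 lid slope x,y,z0 [-4.2000e-02 -3.0000e-03  9.5263e+01]
  tab min x -35.6
3 scene lug pts 4 [125.0, 129.0, 132.0, 134.0] median 130.0 mean r 39.1 lid slope x,y,z0 [-2.7000e-02  5.4000e-02  9.6971e+01]
  tab min x -37.0
3 top lug pts 3 [120.0, 124.0, 129.0] median 123.7 mean r 33.4 lid slope x,y,z0 [-6.2000e-02 -6.0000e-03  9.5379e+01]
  tab min x -31.9
3 scene lug pts 4 [121.0, 124.0, 128.0, 129.0] median 125.8 mean r 36.9 lid slope x,y,z0 [-4.7000e-02  5.8000e-02  9.7104e+01]
  tab min x -33.1
```

View pics/f3.png

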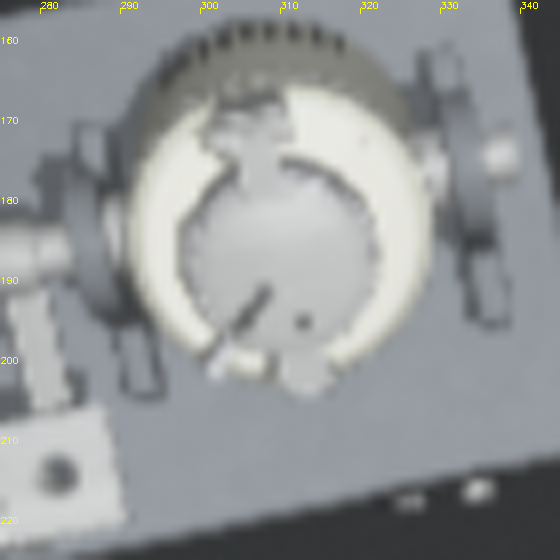

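```bash
python3 - <<'E' 2>&1 | grep -v -i warn
from fit import *
import meas2
for t in(.34,.365): meas2.lugang(3,t)
def inpot(x,y,z,th):
    o,r=ray("top",275+(x+.5)/8-.5,155+(y+.5)/8-.5); A=(Rz(M[2])@Ry(-th)).T
    o=A@(o-np.array([M[0],M[1],.125]));r=A@r; return ((o+r*(z/1e3-o[2])/r[2])*1e3)
for t in(.34,.365):
  for nm,p,z in(("bar in",(268,288),96.5),("bar out",(238,328),96.5),("lug mid",(217,361),88.5),("tab end",(304,393),95),("dot",(304,321),96.5)):
    q=inpot(*p,z,t);print(t,nm,q.round(1),round(np.degrees(np.arctan2(q[1],q[0]))%360,1), 'perp to bar',round(q[0]*.766+q[1]*.643,1))
E
```

```text
3 top lug pts 11 [130.0, 131.0, 133.0, 134.0, 134.0, 134.0, 136.0, 136.0, 137.0, 139.0, 140.0] median 134.3 mean r 36.1 lid slope x,y,z0 [-1.3000e-02 -9.0000e-03  9.5294e+01]
  tab min x -41.0
3 scene lug pts 4 [131.0, 134.0, 137.0, 140.0] median 135.4 mean r 42.7 lid slope x,y,z0 [-2.8000e-02  3.7000e-02  9.6946e+01]
  tab min x -42.7
3 top lug pts 8 [129.0, 130.0, 132.0, 132.0, 132.0, 134.0, 136.0, 138.0] median 131.7 mean r 35.9 lid slope x,y,z0 [-2.400e-02 -1.100e-02  9.525e+01]
  tab min x -38.8
3 scene lug pts 4 [129.0, 132.0, 135.0, 137.0] median 133.3 mean r 41.2 lid slope x,y,z0 [-3.6000e-02  4.2000e-02  9.6999e+01]
  tab min x -40.3
0.34 bar in [-3.9  5.2 96.5] 127.2 perp to bar 0.3
0.34 bar out [-14.5  17.1  96.5] 130.3 perp to bar -0.1
0.34 lug mid [-25.6  26.3  88.5] 134.3 perp to bar -2.7
0.34 tab end [-40.    1.6  95. ] 177.7 perp to bar -29.6
0.34 dot [-16.7  -3.5  96.5] 191.7 perp to bar -15.1
0.365 bar in [-1.5  5.2 96.5] 106.5 perp to bar 2.2
0.365 bar out [-12.1  17.1  96.5] 125.4 perp to bar 1.7
0.365 lug mid [-23.6  26.3  88.5] 131.9 perp to bar -1.2
0.365 tab end [-37.9   1.6  95. ] 177.6 perp to bar -28.0
0.365 dot [-14.4  -3.5  96.5] 193.5 perp to bar -13.3
```

At th ≈ 0.335 (lid slope and tab length agree) the lug is at about 134.5°, so 4–4.5° short. One small, well-aligned correction, then raise from behind.

```bash
cat > fin.py <<'E'
from plan import *
TH=.335; ex=Rz(M[2])[:,0]
a0,a1=-86,-90.5
robot.move_gripper(.86)
robot.goto(*ringpose(a0,.05,TH,TH)); P,R=ringpose(a0,0,TH,TH); robot.servo_line(P,R,speed=.12)
robot.move_gripper(.6); robot.goto(*ringpose(a1,0,TH,TH)); st('turned')
robot.move_gripper(.86)
P,R=ringpose(a1,.10,TH,TH); robot.servo_line(P,R,speed=.25)
t=robot.grab_frame("top"); np.savez("pics/top4.npz",p=t[0],d=t[1])
robot.move_gripper(0)
robot.goto(*upP(.42,.05,.16)); P,R=upP(.42,.01); robot.servo_line(P,R,speed=.25); st('behind')
for th in(.34,.24,.14,.05,0,-.02,-.04,-.06,-.08,-.1):
    P,R=upP(th); robot.servo_line(P,R,speed=.12); F=np.array(robot.read_force()); print(th,round(robot.read_t(),2),F.round(1),round(F@ex,1))
    if F@ex>34 : break
P,R=upP(th,.03,.03); robot.servo_line(P,R,speed=.25); P,R=upP(th,.06,.16); robot.servo_line(P,R,speed=.3); st('away')
for n in("top","scene"):
    p,d=robot.grab_frame(n); np.savez(f"pics/{n}5.npz",p=p,d=d)
import meas2; meas2.lugang(5,0)
a=crop("top",265,150,345,235,7,'pics/x.png',np.load('pics/top5.npz')['p'])
b=crop("scene",310,130,345+10,215,7,'pics/x.png',np.load('pics/scene5.npz')['p'])
cv2.imwrite('pics/u5.png',cv2.resize(np.hstack([a,b]),None,fx=.9,fy=.9))
E
python3 fin.py 2>&1 | grep -v -i warn
```

```text
turned 44.89 [-5.4  7.2  3.9] [2.09 2.49 0.77] 0.67
behind 49.35 [ 0.4  0.5 -0.6] [ 0.33 -1.84 -0.02] 0.001
0.34 49.62 [-0.  -0.8 -0. ] -0.2
0.24 49.87 [2.4 0.7 1.4] 2.5
0.14 50.12 [ 8.8 -0.2 -1.3] 8.6
0.05 50.37 [12.1  0.5 -1.6] 11.9
0 50.62 [14.1  0.1 -1.4] 13.8
-0.02 50.87 [14.   0.7 -0.7] 13.9
-0.04 51.12 [14.7  0.2 -1. ] 14.5
-0.06 51.37 [15.2  1.  -1. ] 15.1
-0.08 51.62 [14.   1.3 -2.5] 14.0
-0.1 51.87 [15.5  0.5 -1.6] 15.3
away 52.77 [-0.9  0.2 -0.6] [ 0.39 -1.94 -0.04] 0.004
5 top lug pts 24 [115.0, 124.0, 131.0, 135.0, 137.0, 137.0, 137.0, 139.0, 139.0, 140.0, 140.0, 141.0, 142.0, 142.0, 143.0, 144.0, 145.0, 145.0, 146.0, 150.0, 151.0, 156.0, 158.0, 160.0] median 141.5 mean r 36.8 lid slope x,y,z0 [ 4.0000e-02 -3.0000e-03  9.5153e+01]
  tab min x -49.6
5 scene lug pts 8 [127.0, 131.0, 133.0, 138.0, 139.0, 141.0, 149.0, 157.0] median 138.7 mean r 38.4 lid slope x,y,z0 [3.2000e-02 5.4000e-02 9.6413e+01]
  tab min x -52.2
```

View pics/u5.png

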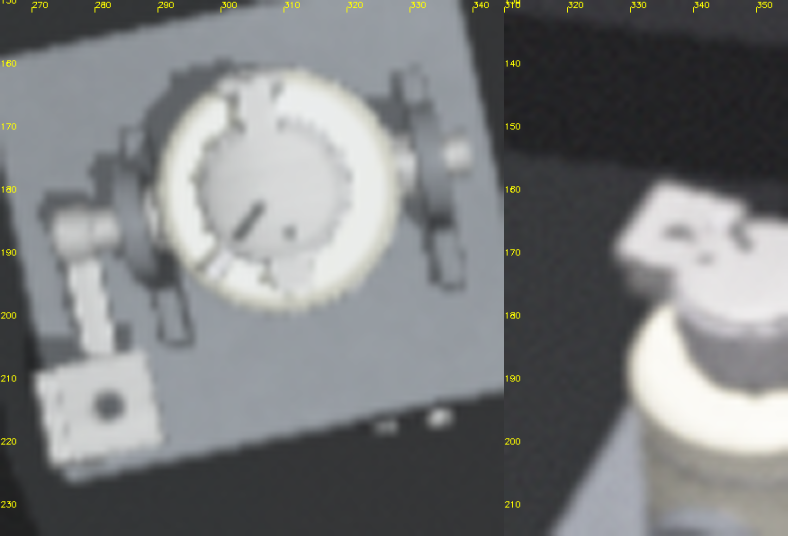

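The ring now sits in line: bar (262,203)→(236,240), lug at (218,264). The pot is still about 0.09 rad short of upright because my contact offset was off. Next I get the pin and hole positions offline, then push fully upright and fetch the pin.

```bash
python3 - <<'E'
from fit import *
for n,box in(("top",(405,205,485,275)),("scene",(185,275,250,320))):
    d=np.load(f'pics/{n}0.npz')['d']; u0,v0,u1,v1=box; v,u=np.mgrid[v0:v1,u0:u1]; u=u.ravel();v=v.ravel(); d=d[v,u]
    f,cx,cy,V=cam(n); C=np.c_[(u-cx)/f,(v-cy)/f,np.ones(len(u))]*d[:,None]; q=(C-V[:3,3])@V[:3,:3]
    bl=(q-[B[0],B[1],0])@Rz(B[2])*1e3
    k=(d>0)&(bl[:,2]>62)&(abs(bl[:,0])<28)&(abs(bl[:,1]+24)<20); print(n,k.sum(),'pin top',q[k].mean(0).round(4),'block fr',bl[k].mean(0).round(1),'ext',np.ptp(bl[k],0).round(0))
    k=(d>0)&(abs(bl[:,2]-42)<4)&(np.hypot(bl[:,0],bl[:,1])<70); print('  block top bounds',bl[k].min(0).round(0),bl[k].max(0).round(0))
p=np.load('pics/top5.npz')['p'].astype(float).mean(2); r=p[208:220,276:289]; w=np.clip(140-r,0,None); v,u=np.mgrid[208:220,276:289]
k=(np.hypot(u-282,v-213.8)<3.2); w=w*k; h=(w*u).sum()/w.sum(),(w*v).sum()/w.sum(); print('hole px',np.round(h,2),atz("top",*h,.1385).round(4),'fit',mill(M,[-75,90,138.5]).round(4))
# ledge top depth bounds
E
```

```text
top 34 pin top [ 0.445 -0.347  0.071] block fr [  1.9 -21.5  71. ] ext [16. 18. 13.]
  block top bounds [-26. -48.  38.] [30. 52. 46.]
scene 59 pin top [ 0.4444 -0.3468  0.0708] block fr [  1.2 -21.4  70.8] ext [18. 17. 13.]
  block top bounds [-30. -47.  38.] [29. 53. 46.]
hole px [281.81 214.03] [0.494  0.099  0.1385] fit [0.4942 0.0997 0.1385]
```

```bash
cat > pick.py <<'E'
from plan import *
ex=Rz(M[2])[:,0]
P,R=upP(-.04,.02,.0); robot.servo_line(P,R,speed=.35); st('back')
for th in(-.10,-.16,-.20,-.23,-.26,-.29,-.32,-.35,-.38):
    P,R=upP(th); robot.servo_line(P,R,speed=.1); F=np.array(robot.read_force()); print(th,round(robot.read_t(),2),F.round(1),round(F@ex,1))
    if F@ex>30: break
P,R=upP(th,.03,.02); robot.servo_line(P,R,speed=.35); P,R=upP(th,.06,.16); robot.servo_line(P,R,speed=.4); st('away')
PO=ori(M,0,200); pin=np.array([.4447,-.3469,0])
robot.move_gripper(.45)
robot.goto(pin+[0,0,.115],PO); st('above pin')
E
python3 pick.py
```

```text
back 53.48 [ 0.3 -0.4  1.7] [ 0.38 -1.96  0.02] 0.005
-0.1 53.88 [ 9.  -0.2 -8.3] 8.8
-0.16 54.12 [12.4  1.3 -5.1] 12.4
-0.2 54.38 [14.4  0.9 -5.5] 14.3
-0.23 54.62 [16.5  1.5 -3.8] 16.5
-0.26 54.88 [23.1  4.  -2.6] 23.4
-0.29 55.12 [27.7  4.6 -0.2] 28.0
-0.32 55.38 [31.7  5.8  1.1] 32.2
away 56.13 [-0.8  0.6 -1.4] [ 0.43 -1.95  0.01] 0.004
above pin 58.71 [-0.6  0.6  0.1] [ 0.07 -0.05  0.03] 0.453
```

```bash
cat > p2.py <<'E'
from plan import *
for n in("top","scene"):
    p,d=robot.grab_frame(n); np.savez(f"pics/{n}6.npz",p=p,d=d)
import meas2; meas2.lugang(6,0)
PO=ori(M,0,200); pin=np.array([.4447,-.3469,0])
robot.servo_line(pin+[0,0,.051],PO,speed=.2); st('at pin')
robot.move_gripper(.1); st('gripped')
robot.servo_line(pin+[0,0,.105],PO,speed=.25)
H=np.array([.4941,.0994,0])
robot.goto(H+[0,0,.205],PO); st('above hole')
p,d=robot.grab_frame("scene"); np.savez("pics/scene7.npz",p=p,d=d)
E
python3 p2.py 2>&1 | grep -v -i warn
```

```text
6 top lug pts 10 [127.0, 130.0, 130.0, 132.0, 132.0, 134.0, 134.0, 135.0, 135.0, 137.0] median 132.8 mean r 36.9 lid slope x,y,z0 [9.000e-03 4.000e-03 9.565e+01]
  tab min x -40.5
6 scene lug pts 8 [131.0, 131.0, 132.0, 133.0, 134.0, 135.0, 136.0, 137.0] median 133.4 mean r 41.6 lid slope x,y,z0 [-1.0000e-03  4.2000e-02  9.6455e+01]
  tab min x -43.3
at pin 59.27 [ 0.3 -0.4  0.8] [ 0.04 -0.09  0.04] 0.452
gripped 59.82 [-0.7  0.1  5.8] [-0.02  0.61  0.04] 0.161
above hole 61.87 [0.1 0.4 0. ] [ 0.   -0.01 -0.  ] 0.163
```

Numbers: the lid is level (slope ≈ 0.00, so the pot is upright), the lug is at about 133°, and the pin is held at a width of 14 mm. Now I insert with a force-guarded search.

```bash
cat > ins.py <<'E'
from plan import *
PO=ori(M,0,200); H=np.array([.4941,.0994,0]); r=.002
offs=[(0,0)]+[(r*np.cos(a),r*np.sin(a)) for a in np.radians([30,210,120,300,75,255,165,345])]+[(.0035*np.cos(a),.0035*np.sin(a)) for a in np.radians([30,210,120,300])]
ok=False; robot.servo_line(H+[0,0,.185],PO,speed=.15)
for o in offs:
    if robot.read_t()>67.2: break
    q=H+[o[0],o[1],0]; robot.servo_line(q+[0,0,.1765],PO,speed=.06); F=robot.read_force(); print(np.round(o,4),round(robot.read_t(),2),np.round(F,1))
    if F[2]<5: ok=True; break
    robot.servo_line(q+[0,0,.1825],PO,speed=.1)
print(ok)
if ok:
    for z in(.168,.160,.152,.1475):
        robot.servo_line(q+[0,0,z],PO,speed=.06); F=robot.read_force(); print(z,round(robot.read_t(),2),np.round(F,1))
        if F[2]>25: break
E
python3 ins.py
```

```text
[0 0] 62.49 [-0.2  0.1 -0.2]
True
0.168 62.78 [ 0.2 -0.2 -0.2]
0.16 63.07 [-0.4  0.4 -0.9]
0.152 63.35 [-0.9 -0.9 -0.6]
0.1475 63.6 [ 0.8 -0.2  4.4]
```

```bash
cat > end.py <<'E'
from plan import *
PO=ori(M,0,200)
robot.move_gripper(.4); p=np.array(robot.read_position()); robot.servo_line(p+[0,0,.08],PO,speed=.2); st('up')
robot.movej(np.array(robot.read_qpos())+[25,0,0,0,0,0]); st('clear')
p,d=robot.grab_frame("top"); np.savez("pics/top8.npz",p=p,d=d)
f,cx,cy,V=cam("top"); v,u=np.mgrid[200:230,265:300]; u=u.ravel();v=v.ravel();d=d[v,u]
q=(np.c_[(u-cx)/f,(v-cy)/f,np.ones(len(u))]*d[:,None]-V[:3,3])@V[:3,:3]; h=mill(M,[-75,90,138.5])
k=(np.hypot(*(q-h)[:,:2].T)<.02)&(q[:,2]>.155); print('pin top',k.sum(),q[k].mean(0).round(4),'max z',q[k][:,2].max().round(4),'hole',h.round(4))
E
python3 end.py
```

```text
up 64.76 [-0.2  0.9 -0.4] [-0.02  0.03  0.01] 0.4
clear 65.63 [-0.3  0.8 -0.1] [-0.04 -0.01 -0.03] 0.398
pin top 36 [0.4957 0.0993 0.1669] max z 0.1718 hole [0.4942 0.0997 0.1385]
```

The pin's top reads about 0.169 m, matching the expected 0.1695 for a seated flange, and it is centred on the hole. Handing in.

```bash
python3 -c "
from rig import robot
robot.job_done();print(robot.read_t())"
```

```text
the job is handed in; nothing more can be done
the job is handed in; nothing more can be done
```

The job is done and handed in at about 65.6 s: lid shut, ring at the locked mark to within about 3°, pot upright, and pin in the ledge and arm. The lock ring took several tries.

- **Lid:** I pushed it shut against its stop while the pot was tipped. It met firm resistance at the shut angle and stayed shut in later views.
- **Ring:** The first time I raised the pot, I was holding the ring, and the grip dragged it to about 120°, past the mark at 130°. I tipped the pot forward again to about 0.34 rad, not the full 0.70, and reset the ring there. I then raised the pot by pushing its lower back, without touching the ring.
- **Pot:** I pushed until the force rose from about 16 to 32 N. The measured forward lid tilt was then within 0.01 rad of level in both cameras.
- **Pin:** It slid in on the first try, with 4.4 N when the flange reached the ledge. After I let go, its top measured about 0.167 m (mean; highest point 0.172 m) against 0.1695 m expected, within 2 mm of the hole's centre.

**Not exact:** my last lug measurement read about 133°, roughly 3° (0.05 rad) short of the mark and within what I can measure. I left it, because touching the ring after the pot was upright would have broken the order asked for and there was little time left.

I did not deliberately touch the jar, spoon or cup, but I took no final picture check of them.

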